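Draw a hot slide tray out of the drying oven with the tray hook

ROBOT

A 6-joint arm with a two-finger parallel gripper is mounted at the origin on the work surface. World frame = base frame: x ahead of the robot, y to its left, z up, the work surface at z = 0. Lengths are in mm, angles in rad, forces in N, time in s.
With the tool pointing down it reaches from about 275 to 750 mm from the base axis. Payload 10.2 kg.
Tool frame: the origin (TCP) lies on the front face of the gripper's body, between the roots of the fingers; the fingertips stand 73 mm ahead of it and the grasp point (between the pads) lies 54 mm ahead of it; z points along the fingers, y is the line along which they close (so a half turn about z gives the same grasp; the last joint's range is limited). The gripper opens to 85 mm and grips with 20 to 120 N. Pads are 22 mm wide; open, the fingers measure 114 mm over their backs; the gripper's body (76 mm by 85 mm) begins 54 mm behind the grasp point. The pads swing forward as they close: fully open they stand 13 mm farther back than shut.
Start: joints at [-1.507, 0.313, 1.498, -0, 1.331, -0.223], TCP at [148.501, -503.566, 303.894] pointing down, gripper open.
Joint ranges: [-2.94, 2.94], [-0.97, 2.17], [0.19, 2.56], [-1.23, 4.37], [0.02, 3.11], [-2.88, 2.88]. Speed limits (rad/s): [2.39, 2.39, 3.01, 3.14, 3.14, 3.14].

INTERFACE

Orientations are given as a unit quaternion [w, x, y, z].
In Python, from rig import * gives the robot as it stands.
- The arm moves only by the tool step_arm, never from a script. Its argument "plan" is a list of rows, each an object with "offset": the shift along the tool's x, y, z in cm, a list of three; "rot": the turn, a rotation vector about the tool's x, y, z in degrees, a list of three; "gripper": the finger opening in cm, from 0 to 8.54. In form: [{"offset": [x, y, z], "rot": [wx, wy, wz], "gripper": gripper}, ...]. A call has 1 to 12 rows; each row is the pose to reach, as a shift and turn from the pose commanded when the call began, along the tool's axes at that moment; what a row does not reach only later rows make up. A row lasts 1/10 s, in which the tool goes at most 50 mm and 8.59 degrees, less where a joint would pass 70% of its speed; a pose out of reach is approached as far as the arm can. A call with a gripper value outside its range is refused whole. The fingers move at their own pace and stop on an object; "squeeze" is the grip in N (left out, the last holds). Time passes only in rows, so rows that repeat a pose let the fingers close. It gives the time, the measured TCP pose, the force, the opening and the grip force at its end, in the units of the state.
- sense(): the state, without advancing time (a new reading comes with each control period).
- capture(name): name is "scene" or "side" or "wrist"; returns a dict with "color" (400x640x3 uint8, red, green, blue), "depth" (400x640 float32, mm along the optical axis (not along the pixel's ray), 0 where there is no reading), "vertical_fov" (degrees; the focal length in pixels is half the picture's height over the tangent of half this angle, whatever the lens; pixels are square), "cx", "cy" (the principal point, pixels), "rvec" (rotation vector, rad) and "tvec" (3), from world to camera coordinates, as OpenCV has them; the wrist camera has in their place "mount" (4x4, takes a point from camera to tool coordinates, whose origin is the TCP and whose axes are the flange's). Camera axes: x right, y down, z forward; pixel columns grow to the right and rows downward; lengths in mm; the calibration is good to about 2 mm. A picture is of the moment at which its call begins: read the wrist's pose just before it.
- finish_job(): hands the job in; it is judged then, once.
The state is a dict: "time_s": time; "joints": joint angles; "dq": joint speeds; "tau": joint torques, N m; "eef_pos": TCP position; "ee_rot": TCP orientation; "force": force on the tool from outside, world axes, zero at the start; "wrist_torque": the same for the moment, N m; "grip_width": opening from 0.0 (shut) to 1.0 (fully open); "grip_force": force on a finger pad.
Only numpy, scipy, OpenCV 4.12 (cv2) and the standard library are available. Lean on these libraries where they do the work, as an engineer would, in place of code of your own. Each camera call takes 0.05 s, during which the arm holds its last target. There are 200 camera calls.

TASK

The slides in the upper tray of the drying oven are dry. The tray is hot, so take the tray hook from its rest, drop its finger into the hole of the upper tray's tab and draw the tray slowly (under 15 cm a second) all the way out until its lock drops in and stops it; prove the lock with a short steady pull of 8 N or more, and never strain anything with over 20 N. Then lift the hook out and lay it back in its rest as you found it, touching the oven and trays with nothing but the hook, leaving the lower tray shut and the other things where they are.

Things in the scene. Friction and masses are not known exactly. Their poses are not given: they have to be found in the camera images.
- oven: Slide-drying oven, hot, white steel, 240 deep (x), 300 wide (y), 165 mm high, fixed. Origin: on the bench, below the middle of its front face. The front looks to its own -x, with two steel trays one above the other that slide out along -x; their front panels are 4 mm thick, against the front when shut, and only the two tabs stand ahead of them. It bears up to 20 N from the hook.
- upper_tray_hole (a point): Centre of the finger hole at the top surface of the upper tray's level steel pull tab; moves with the tray; axes as the oven's; at (-24, -75, 92) mm from the oven's origin when shut. The hole is vertical, 16 mm across, through the 5 mm tab. The tab is 44 mm wide (y) and stands 36 mm out of the tray's front panel; the hole is 20 mm from the panel. Below the tab is free space for 60 mm.
- upper_tray (a joint): How far the upper tray is out, in m: 0 shut; it starts shut or up to 12 mm ajar. It runs stiffly (about 3 N of dry friction, 8 N s/m of drag) and stays where it is left, until its out-lock drops in, which also is its hard stop; beyond, it cannot go. The lock is set somewhere between 80 and 105 mm out: where, shows only in the pull.
- lock_pin (a joint): Sprung pin of the upper tray's out-lock, hidden inside the oven case, in m: 0 while it rides on the tray's rail, 0.005 when it has dropped into the rail's notch and locks the tray out. The locked tray has 3 mm of play: the pin drops at most 3 mm before the hard stop.
- lower_tray (a joint): How far the lower tray is out, in m: 0 shut (as it starts), 0.100 at its stop. Same run as the upper tray; its tab is on the other side (oven y = +75 mm, top 43 mm above the bench).
- hook: Tray hook, about 100 g: a straight black plastic handle with flat sides, then a steel rod 8 mm thick running on level along +x, then a thick finger bent straight down (-z). Origin: on the handle's axis, within 10 mm of the balance point, where it is to be gripped: the handle spans x -60 to +30, y -8 to +8, z -9 to +9 mm; rod axis y = z = 0; finger axis at x = 100 mm.
- hook_tip (a point): Lowest point of the hook's down-turned finger, at (100, 0, -34) mm in the hook's frame. The finger is 12 mm thick with a hemispherical end.
- rest: Steel hook rest, fixed: base plate 150 x 50 x 6 mm with two upright cradles, open above, ears flared outwards up to 60 mm high. Origin: on the bench under the plate. The hook lies in it along the rest's x, its origin 48 mm above the rest's: handle in the rear cradle (x = -48, 19 mm wide at the bottom), rod in the front one (x = 55, 11 mm wide). Free for fingers between x = -45 and 52 mm.
- amber_bottle: Amber glass bottle, 60 mm across, 135 mm high, bystander. Origin: centre of its underside.
- specimen_pot: Clear specimen pot with a white cap, 48 mm across, 65 mm high, bystander. Origin: centre of its underside.
- beaker: Glass beaker, 70 mm across, 85 mm high, bystander. Origin: centre of its underside.
- slide_box: Grey plastic slide box, 100 x 140 x 34 mm, on the bench, bystander. Origin: centre of its underside.
- staining_jar: Square glass staining jar, 74 x 66 mm, 85 mm high, bystander. Origin: centre of its underside.
- tube_rack: Steel rack with capped tubes, 62 x 206 mm, 112 mm high, bystander. Origin: centre of its underside.
- dish: Glass dish, 90 mm across, 16 mm high, bystander. Origin: centre of its underside.

How it is judged (in metres and radians):
On the way, in this order (a step that is already met when the one before it is completed fails the run):
1. the hook's finger is in the hole of the upper tray's tab, through to its underside (horizontal distance between hook_tip and upper_tray_hole below 0.007 m and z of hook_tip in the frame of upper_tray_hole below -0.007 m), for 0.1 s.
2. with the finger still in the hole and the tray's lock dropped in, the hook pulls firmly against the lock (all of step 1 and value of joint lock_pin above 0.004 m and contact force between hook and oven above 8 N), for 0.2 s.
At the end, for the whole second after the job is handed in: The upper tray is all the way out, with its lock dropped in (pin down by more than 4 of its 5 mm), the lower one shut (within 4 mm), and the hook lies still in both cradles of its rest, the way round it was (within 25 mm along, 6 mm across, 5 mm in height, 7 degrees) (value of joint lock_pin above 0.004 m and value of joint upper_tray above 0.076 m and value of joint lower_tray below 0.004 m and z of hook in the frame of rest between 0.043 and 0.053 m and y of hook in the frame of rest between -0.006 and 0.006 m and x of hook_tip in the frame of rest between 0.075 and 0.125 m and angle between the x axis of hook and the x axis of rest, either way round below 0.12 rad and z of hook_tip in the frame of rest below 0.024 m and linear speed of hook below 0.02 m/s); the robot touches nothing.
It fails at once if the hook strains oven or tray with more than 20 N (contact force between hook and oven above 20 N).
It fails at once if the upper tray is jerked faster than 0.15 m/s (velocity of joint upper_tray above 0.15 m/s).
It fails at once if the gripper or arm touches the hot oven or its trays (contact force between any of the fingers, the arm and oven above 0.5 N).
It fails at once if the lower tray is pulled out (value of joint lower_tray above 0.006 m).
It fails at once if a bystander is moved by more than 15 mm (distance of any of amber_bottle, specimen_pot, beaker, slide_box, staining_jar, tube_rack, dish from where it was at the start of the episode above 0.015 m).
It also fails if it takes over 67 s, if anything falls off the work surface, if the arm or the gripper's body presses on something with over 40 N, if the wrist force passes 120 N, or if a joint passes its speed limit or range.

## Working session

There is one attempt and no reset: what is moved stays moved. The work goes in short steps, Python scripts to look and compute and a tool call to move; the robot and the scene stay as the last step left them, time stands still between calls to the robot, and variables do not carry over. Pictures are saved under pics/ and viewed, at most 10 in all, crops included, and the job is handed in when it is done.

Besides the shell and the picture viewer there is one more tool, called after "Request:" as name([rows], argument=value, ...), one row to a line, values as JSON. step_arm: Moves the arm, as the interface text tells. Its arguments: {"type":"object","properties":{"plan":{"type":"array"},"squeeze":{"type":"number"}},"required":["plan"]}

```bash
mkdir -p pics; cat > h.py <<'E'
from rig import *
import numpy as np, cv2
from scipy.spatial.transform import Rotation as R
def save(n,f):
    s=sense(); c=capture(n); c['s']=s
    cv2.imwrite('pics/'+f+'.png',c['color'][:,:,::-1]); np.save('pics/'+f+'.npy',c,allow_pickle=True); return c
def load(f): return np.load('pics/'+f+'.npy',allow_pickle=True).item()
def cloud(c):
    h,w=c['depth'].shape; f=h/2/np.tan(np.radians(c['vertical_fov'])/2)
    u,v=np.meshgrid(np.arange(w),np.arange(h)); z=c['depth'].astype(float)
    p=np.stack([(u-c['cx'])/f*z,(v-c['cy'])/f*z,z],-1)
    if 'mount' in c:
        m=np.array(c['mount']); q=c['s']['ee_rot']; r=R.from_quat([q[1],q[2],q[3],q[0]])
        p=p@m[:3,:3].T+m[:3,3]; p=p@r.as_matrix().T+np.array(c['s']['eef_pos'])
    else:
        r=R.from_rotvec(np.ravel(c['rvec'])).as_matrix(); p=(p-np.ravel(c['tvec']))@r
    p[z==0]=np.nan
    return p
E
python3 - <<'E'
from h import *
print(sense())
a=save('scene','a'); b=save('side','b'); save('wrist','w')
E
```

```text
{'time_s': 0.0, 'joints': array([-1.50741455e+00,  3.13446940e-01,  1.49847159e+00, -3.52849007e-06,
        1.33098524e+00, -2.23395530e-01]), 'dq': array([-6.37656743e-04,  2.46627911e-05,  5.41875012e-04,  1.68812346e-04,
        1.05549779e-03,  5.09092843e-04]), 'tau': array([-1.59935455e-03, -4.12271726e+01, -2.59742099e+01, -2.22879416e-04,
        4.19664822e-03, -1.36060882e-05]), 'eef_pos': array([ 148.48155227, -503.38435231,  303.32358694]), 'ee_rot': array([-6.53600940e-04,  9.89737176e-01,  1.42898189e-01,  5.06854532e-05]), 'force': array([ 0.15666659, -0.12830863,  0.82118201]), 'wrist_torque': array([-0.00793279, -0.04005619,  0.02866636]), 'grip_force': 0.0, 'grip_width': 1.0023210490097016}
```

View pics/a.png

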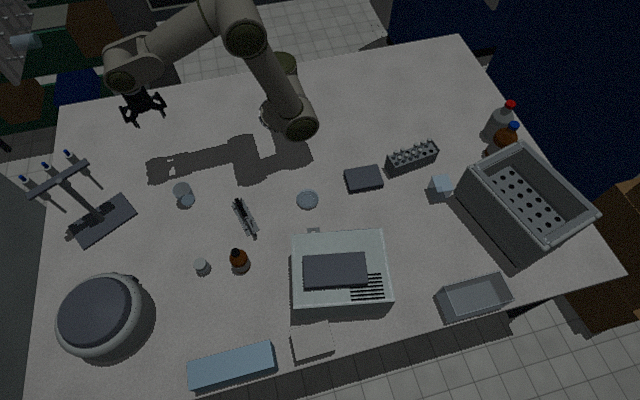

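View pics/b.png

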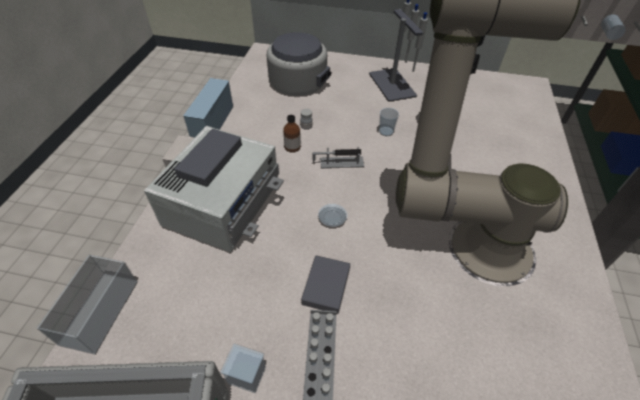

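The hook rest is at scene (245,217) and side (338,157), with the finger to the left in the side view. The oven front tabs are at side (277,182) and (250,230).

```bash
python3 - <<'E'
from h import *
a=load('a');b=load('b')
ca=a['color'][180:270,210:350];cb=b['color'][130:250,210:380]
m=np.zeros((600,800,3),np.uint8)
x=cv2.resize(ca,None,fx=4,fy=4,interpolation=cv2.INTER_CUBIC)
y=cv2.resize(cb,None,fx=4.7,fy=4.7,interpolation=cv2.INTER_CUBIC)
cv2.imwrite('pics/c1.png',x[:,:,::-1]);cv2.imwrite('pics/c2.png',y[:,:,::-1])
for n,c in(('a',a),('b',b)):
    p=cloud(c); print(n, np.round(p[200,320]), 'bench z', np.nanmedian(p[...,2]))
    o=p.reshape(-1,3); 
    # hook: above 35mm
    mk=(o[:,2]>30)&(o[:,2]<75)&(o[:,0]>250)&(o[:,0]<550)&(o[:,1]<0)&(o[:,1]>-300)
    q=o[mk]; print(len(q)); 
    np.savez('pics/'+n+'c.npz',p=p)
pa=cloud(a)
for (u,v) in [(235,201),(240,208),(245,217),(250,228),(255,235),(291,235),(384,231),(395,303),(291,310),(313,230),(308,199),(238,262)]: print('a',u,v,np.round(pa[v,u]))
pb=cloud(b)
for (u,v) in [(345,152),(355,152),(330,152),(320,153),(315,158),(277,182),(250,230),(245,225),(276,147),(215,128),(150,187),(334,215),(290,135)]: print('b',u,v,np.round(pb[v,u]))
E
```

```text
a [484.  37.  -4.] bench z -0.7093264457515188
162
b [523. -73.  -1.] bench z -0.18324873361195035
237
a 235 201 [ 440. -279.   56.]
a 240 208 [ 474. -265.   56.]
a 245 217 [ 515. -253.   54.]
a 250 228 [ 562. -243.   51.]
a 255 235 [ 584. -232.   32.]
a 291 235 [ 677. -110.  161.]
a 384 231 [676. 233.  -1.]
a 395 303 [935. 179.  -3.]
a 291 310 [ 868. -164.   -3.]
a 313 230 [645. -30.  89.]
a 308 199 [475.  -9.   9.]
a 238 262 [ 695. -298.   91.]
b 345 152 [ 476. -250.   58.]
b 355 152 [ 444. -262.   54.]
b 330 152 [ 526. -244.   53.]
b 320 153 [ 558. -233.   52.]
b 315 158 [ 574. -230.   29.]
b 277 182 [650. -39.  88.]
b 250 230 [702.  91.   1.]
b 245 225 [707. 105.  41.]
b 276 147 [ 731. -287.   -1.]
b 215 128 [ 960. -297.   35.]
b 150 187 [952. 125. 164.]
b 334 215 [468. -17.   6.]
b 290 135 [ 670. -267.   81.]
```

View pics/c1.png

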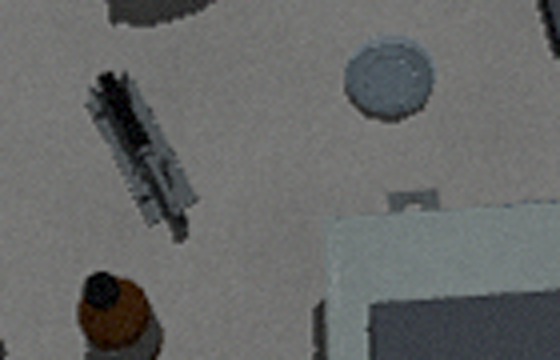

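View pics/c2.png

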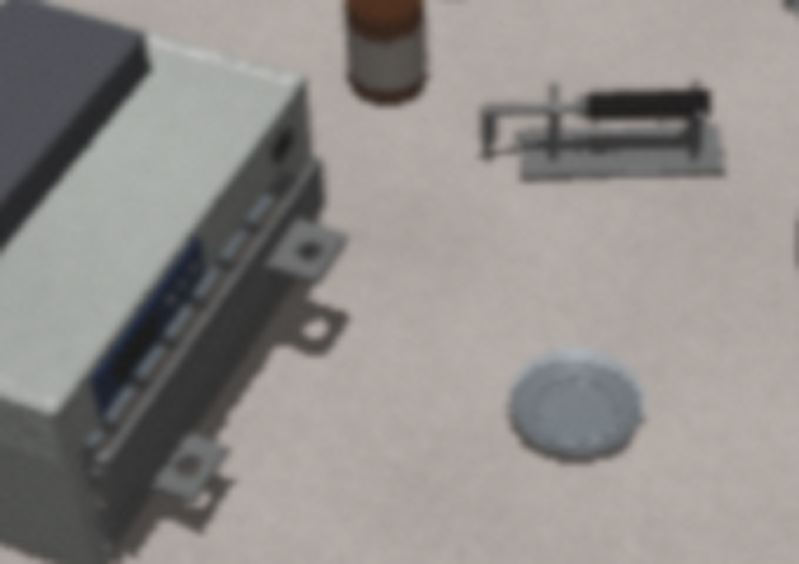

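Crop 1 shows the hook lying in its rest, with the finger at (180,232) towards the oven and the upper tab hole at (413,207). Crop 2 shows the upper tab hole at (310,250), the lower tab at (190,465), and the finger at (487,130).

```bash
python3 - <<'E'
from h import *
for n in 'ab':
    c=load(n);p=cloud(c).reshape(-1,3);col=c['color'].reshape(-1,3).astype(int)
    t=p[(abs(p[:,2]-165)<6)&(p[:,0]>600)&(p[:,0]<1000)&(abs(p[:,1])<250)]
    print(n,'oven',cv2.minAreaRect(t[:,:2].astype(np.float32)),len(t))
    box=(p[:,0]>390)&(p[:,0]<620)&(p[:,1]<-200)&(p[:,1]>-310)
    h=p[box&(p[:,2]>44)&(p[:,2]<64)]
    dk=p[box&(p[:,2]>44)&(p[:,2]<64)&(col.max(1)<45)]
    for k in(h,dk):
        print('hook',len(k),cv2.fitLine(k[:,:2].astype(np.float32),cv2.DIST_HUBER,0,.01,.01).ravel())
        if len(k): print(cv2.minAreaRect(k[:,:2].astype(np.float32)),np.median(k[:,2]))
    pl=p[box&(p[:,2]>2)&(p[:,2]<12)]; print('plate',cv2.minAreaRect(pl[:,:2].astype(np.float32)))
    tb=p[(p[:,0]>600)&(p[:,0]<690)&(p[:,1]>-80)&(p[:,1]<20)&(p[:,2]>82)&(p[:,2]<98)]
    print('tab',len(tb),cv2.minAreaRect(tb[:,:2].astype(np.float32)),tb.mean(0))
E
```

```text
a oven ((818.1075439453125, 13.662322998046875), (300.02142333984375, 241.87863159179688), 79.59501647949219) 5075
hook 168 [ 9.6293014e-01  2.6975083e-01  5.0519925e+02 -2.5527257e+02]
((508.03411865234375, -257.5959167480469), (166.43653869628906, 37.649959564208984), 12.564739227294922) 54.49383573296514
hook 105 [ 9.7254711e-01  2.3270597e-01  4.8411929e+02 -2.6147192e+02]
((508.78704833984375, -254.6513214111328), (163.6902313232422, 29.543277740478516), 12.601481437683105) 55.42390994726199
plate ((505.3681640625, -254.65048217773438), (109.34516143798828, 229.45169067382812), 89.70055389404297)
tab 54 ((645.5692749023438, -29.91656494140625), (42.18603515625, 19.43020248413086), 72.28982543945312) [645.05723347 -30.38648046  91.38482824]
b oven ((815.0772705078125, 15.019027709960938), (304.8206787109375, 246.57484436035156), 79.2535171508789) 4471
hook 229 [ 9.7015983e-01  2.4246630e-01  4.9473428e+02 -2.5072960e+02]
((504.4018859863281, -256.5622253417969), (162.14950561523438, 43.68299865722656), 12.378896713256836) 53.30831839202253
hook 80 [ 9.6071231e-01  2.7754614e-01  4.6778931e+02 -2.5659164e+02]
((468.2769470214844, -256.32861328125), (78.38876342773438, 12.931761741638184), 19.415790557861328) 55.22389245806032
plate ((504.5393981933594, -254.9312286376953), (226.66835021972656, 108.78388977050781), 0.26459750533103943)
tab 189 ((653.1351928710938, -27.46947479248047), (97.79524993896484, 38.22572326660156), 79.40298461914062) [656.9146101  -27.60063987  91.5958744 ]
```

Request:
step_arm([
  {"offset":[38.6,-14.4,0],"rot":[0,0,0],"gripper":8.5},
  {"offset":[38.6,-14.4,0],"rot":[0,0,0],"gripper":8.5},
  {"offset":[38.6,-14.4,0],"rot":[0,0,0],"gripper":8.5},
  {"offset":[38.6,-14.4,0],"rot":[0,0,0],"gripper":8.5},
  {"offset":[38.6,-14.4,0],"rot":[0,0,0],"gripper":8.5},
  {"offset":[38.6,-14.4,0],"rot":[0,0,0],"gripper":8.5},
  {"offset":[38.6,-14.4,0],"rot":[0,0,0],"gripper":8.5},
  {"offset":[38.6,-14.4,0],"rot":[0,0,0],"gripper":8.5},
  {"offset":[38.6,-14.4,0],"rot":[0,0,0],"gripper":8.5},
  {"offset":[38.6,-14.4,0],"rot":[0,0,0],"gripper":8.5},
  {"offset":[38.6,-14.4,0],"rot":[0,0,0],"gripper":8.5},
  {"offset":[38.6,-14.4,0],"rot":[0,0,0],"gripper":8.5},
])

```text
time_s: 1.35
eef_pos: [477.0, -257.4, 303.9]
ee_rot: [0.0, 0.99, 0.142, -0.0]
force: [0.1, -0.1, 0.5]
grip_width: 0.996
grip_force: 0.0
```

```bash
python3 - <<'E'
from h import *
c=save('wrist','w2'); s=c['s']; print(s['eef_pos'],s['ee_rot'],s['force']); print(np.round(c['mount'],3))
p=cloud(c).reshape(-1,3); print(np.nanmedian(p[:,2]))
q=p[(p[:,0]>390)&(p[:,0]<620)&(p[:,1]<-190)&(p[:,1]>-320)]
t=q[(q[:,2]>3)&(q[:,2]<12)]; print('plate',cv2.minAreaRect(t[:,:2].astype(np.float32)))
t=q[(q[:,2]>44)&(q[:,2]<66)]; print(len(t),np.median(t[:,2]),cv2.fitLine(t[:,:2].astype(np.float32),cv2.DIST_HUBER,0,.01,.01).ravel())
E
```

```text
[ 477.00671515 -257.35409261  303.90002249] [ 1.53459237e-05  9.89871196e-01  1.41968256e-01 -1.70754159e-04] [ 0.13299453 -0.07848925  0.46682841]
[[ 1.0000e-03 -9.4700e-01 -3.2200e-01  8.1807e+01]
 [ 1.0000e+00  1.0000e-03  0.0000e+00  1.8060e+00]
 [ 0.0000e+00 -3.2200e-01  9.4700e-01 -6.9167e+01]
 [ 0.0000e+00  0.0000e+00  0.0000e+00  1.0000e+00]]
-0.3079443372344599
plate ((484.70263671875, -260.1839294433594), (150.06019592285156, 49.451229095458984), 15.353496551513672)
2630 55.12368849851171 [ 9.6441370e-01  2.6439792e-01  5.0565881e+02 -2.5417131e+02]
```

View pics/w2.png

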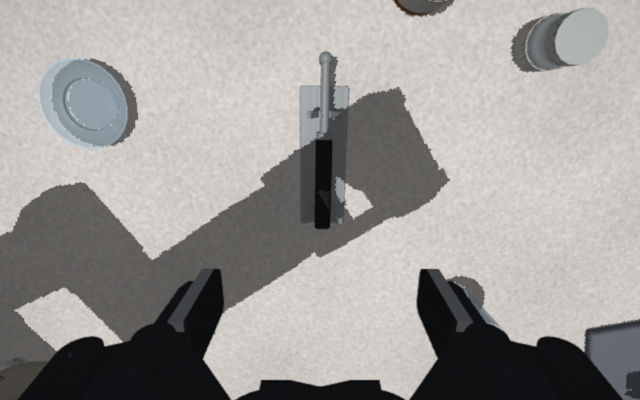

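The wrist view shows the hook centred and vertical in the picture, handle rows 140–228 and finger ball at (325,58). The plate fit gives 150 x 49.5 mm, which matches the given size.

```bash
python3 - <<'E'
from h import *
c=load('w2');P=cloud(c);col=c['color'].astype(int)
th=np.radians(15.34);d=np.array([np.cos(th),np.sin(th)]);n=np.array([-d[1],d[0]]);o=np.array([484.7,-260.2])
xy=P[...,:2]-o; s=xy@d; t=xy@n
m=(P[...,2]>50)&(P[...,2]<66)&(abs(t)<25)&(abs(s)<140)
k=m&(col.max(-1)<40)
print('handle s',np.percentile(s[k],[0.5,2,98,99.5]),'t',np.percentile(t[k],[2,50,98]),np.median(P[k][:,2]))
r=m&(s>70); print('rod',np.percentile(s[r],[2,98,99.5]),np.median(t[r]),np.median(P[r][:,2]))
tool=np.array([477.0,-257.35]);q=c['s']['ee_rot'];M=R.from_quat([q[1],q[2],q[3],q[0]]).as_matrix()
print('toolx yaw',np.degrees(np.arctan2(M[1,0],M[0,0])), M.round(4).tolist())
E
```

```text
handle s [-59.55440914 -57.63421658  26.62549843  27.52510403] t [-7.30097863  0.01820946  7.26280336] 56.149810381055744
rod [ 71.35558525 101.14231952 101.81018668] 0.1520861034796106 51.013394413654126
toolx yaw 16.32351395863073 [[0.9597, 0.2811, -0.0003], [0.2811, -0.9597, -0.0001], [-0.0003, -0.0, -1.0]]
```

Request:
step_arm([
  {"offset":[0.46,0.48,4],"rot":[0,0,1],"gripper":8.5},
  {"offset":[0.46,0.48,8],"rot":[0,0,1],"gripper":6},
  {"offset":[0.46,0.48,12],"rot":[0,0,1],"gripper":5},
  {"offset":[0.46,0.48,15],"rot":[0,0,1],"gripper":5},
  {"offset":[0.46,0.48,18],"rot":[0,0,1],"gripper":5},
  {"offset":[0.46,0.48,19.5],"rot":[0,0,1],"gripper":5},
  {"offset":[0.46,0.48,20.2],"rot":[0,0,1],"gripper":5},
  {"offset":[0.46,0.48,20.2],"rot":[0,0,1],"gripper":5},
  {"offset":[0.46,0.48,20.2],"rot":[0,0,1],"gripper":5},
])

```text
time_s: 2.3
eef_pos: [483.9, -260.2, 102.9]
ee_rot: [0.001, 0.991, 0.134, 0.001]
force: [-0.6, -0.7, -0.2]
grip_width: 0.584
grip_force: 0.0
```

Request:
step_arm([
  {"offset":[0,0,0],"rot":[0,0,0],"gripper":0.8},
  {"offset":[0,0,0],"rot":[0,0,0],"gripper":0.8},
  {"offset":[0,0,0],"rot":[0,0,0],"gripper":0.8},
  {"offset":[0,0,0],"rot":[0,0,0],"gripper":0.8},
  {"offset":[0,0,0],"rot":[0,0,0],"gripper":0.8},
  {"offset":[0,0,0],"rot":[0,0,0],"gripper":0.8},
  {"offset":[0,0,0],"rot":[0,0,0],"gripper":0.8},
  {"offset":[0,0,0],"rot":[0,0,0],"gripper":0.8},
], squeeze=100)

```text
time_s: 3.1
eef_pos: [484.1, -259.8, 102.8]
ee_rot: [0.001, 0.991, 0.134, 0.0]
force: [-0.9, -0.4, 6.5]
grip_width: 0.171
grip_force: 97.6
```

Request:
step_arm([
  {"offset":[0,0,-0.5],"rot":[0,0,0],"gripper":0.8},
  {"offset":[0,0,-2],"rot":[0,0,0],"gripper":0.8},
  {"offset":[0,0,-4.5],"rot":[0,0,0],"gripper":0.8},
  {"offset":[0,0,-7],"rot":[0,0,0],"gripper":0.8},
  {"offset":[0,0,-9.5],"rot":[0,0,0],"gripper":0.8},
  {"offset":[0,0,-12],"rot":[0,0,0],"gripper":0.8},
  {"offset":[0,0,-14],"rot":[0,0,0],"gripper":0.8},
  {"offset":[0,0,-14],"rot":[0,0,0],"gripper":0.8},
  {"offset":[0,0,-14],"rot":[0,0,0],"gripper":0.8},
])

```text
time_s: 4.0
eef_pos: [483.5, -259.3, 241.2]
ee_rot: [-0.0, 0.991, 0.134, -0.0]
force: [0.0, 0.1, -1.2]
grip_width: 0.166
grip_force: 97.6
```

```bash
python3 - <<'E'
from h import *
s=sense();print(s)
c=save('scene','a3');b=save('side','b3');w=save('wrist','w3')
# vertical view check of hook: rod & handle in wrist cloud
P=cloud(w);col=w['color']
q=s['ee_rot'];M=R.from_quat([q[1],q[2],q[3],q[0]]).as_matrix()
L=(P-s['eef_pos'])@M   # tool coords
m=(abs(L[...,1])<20)&(L[...,2]>25)&(L[...,2]<100)&(L[...,0]>15)&(L[...,0]<130)
for a in range(15,120,8):
    k=m&(L[...,0]>=a)&(L[...,0]<a+8)
    if k.sum()>5: print(a,k.sum(),np.round([np.median(L[k][:,1]),np.percentile(L[k][:,2],10),np.median(L[k][:,2]),L[k][:,0].max()],1))
E
```

```text
{'time_s': 4.0, 'joints': array([-7.05868254e-01,  4.19888314e-01,  1.51558596e+00,  2.86434973e-05,
        1.20698433e+00,  5.95515957e-01]), 'dq': array([-0.00014267,  0.02003842,  0.01745101, -0.00023209, -0.00079256,
       -0.00028045]), 'tau': array([ 6.16585789e-02, -4.73812222e+01, -2.63047296e+01,  9.64616658e-03,
        2.94196384e-02, -2.93586827e-04]), 'eef_pos': array([ 483.53105493, -259.32537898,  241.17172668]), 'ee_rot': array([-3.31504423e-04,  9.90941442e-01,  1.34293969e-01, -2.78839717e-04]), 'force': array([ 0.04495562,  0.14439807, -1.1680648 ]), 'wrist_torque': array([-0.04079456,  0.01996358,  0.00954766]), 'grip_force': 97.57144331932068, 'grip_width': 0.16560225926649771}
15 782 [ 1.7 46.8 47.6 23. ]
23 922 [ 1.4 47.1 48.5 31. ]
31 783 [ 1.4 49.1 52.2 39. ]
39 426 [ 1.4 52.2 53.1 47. ]
47 455 [ 1.4 52.3 53.2 55. ]
55 487 [ 1.7 52.2 53.3 63. ]
63 515 [ 1.4 52.2 53.3 71. ]
71 546 [ 1.4 52.1 53.3 79. ]
79 589 [ 1.4 52.2 53.3 87. ]
87 621 [ 1.4 52.3 53.5 95. ]
95 906 [  1.4  51.7  53.1 103. ]
103 61 [  1.4  53.8  54.8 104.6]
```

Request:
step_arm([
  {"offset":[1,-2,0],"rot":[0,0,3],"gripper":0.8},
  {"offset":[3,-5,0],"rot":[0,0,7],"gripper":0.8},
  {"offset":[5,-8.5,0],"rot":[0,0,12],"gripper":0.8},
  {"offset":[7,-12,0],"rot":[0,0,17],"gripper":0.8},
  {"offset":[9,-15.5,0],"rot":[0,0,22],"gripper":0.8},
  {"offset":[10.5,-18,0],"rot":[0,0,25],"gripper":0.8},
  {"offset":[11,-19.1,0],"rot":[0,0,25.9],"gripper":0.8},
  {"offset":[11,-19.1,0],"rot":[0,0,25.9],"gripper":0.8},
  {"offset":[11,-19.1,0],"rot":[0,0,25.9],"gripper":0.8},
  {"offset":[11,-19.1,0],"rot":[0,0,25.9],"gripper":0.8},
])

```text
time_s: 5.15
eef_pos: [538.8, -47.1, 241.5]
ee_rot: [0.0, 0.996, -0.092, -0.0]
force: [1.1, 0.3, -1.2]
grip_width: 0.163
grip_force: 97.7
```

```bash
python3 - <<'E'
from h import *
w=save('wrist','w4');s=w['s'];print(s['eef_pos'],s['ee_rot'],s['force'])
P=cloud(w)
q=s['ee_rot'];M=R.from_quat([q[1],q[2],q[3],q[0]]).as_matrix()
L=(P-s['eef_pos'])@M
print('yaw',np.degrees(np.arctan2(M[1,0],M[0,0])))
k=(P[...,2]>84)&(P[...,2]<100)&(abs(L[...,1])<100)&(L[...,0]>60)
np.save('pics/L4.npy',L); print(k.sum(),cv2.minAreaRect(L[k][:,:2].astype(np.float32)),np.median(P[k][:,2]))
t=(abs(P[...,2]-165)<5); print('top',t.sum(), L[t][:,0].min() if t.any() else 0)
m=(abs(L[...,1])<20)&(L[...,2]>45)&(L[...,2]<60)&(L[...,0]>60)&(L[...,0]<115)
print('rod',np.median(L[m][:,1]),L[m][:,0].max(),np.median(L[m][:,2]))
E
```

```text
[538.81861001 -47.05851748 241.54841783] [ 1.99625154e-05  9.95799995e-01 -9.15548014e-02 -2.97703200e-04] [ 1.06871431  0.32943464 -1.1690663 ]
yaw -10.506122041034542
5709 ((109.43362426757812, -37.542320251464844), (36.517940521240234, 124.88969421386719), 0.07135038822889328) 91.17384172853542
top 6 95.87038867793802
rod 1.7280562954798204 105.67997779330119 52.49147522759655
```

View pics/w4.png

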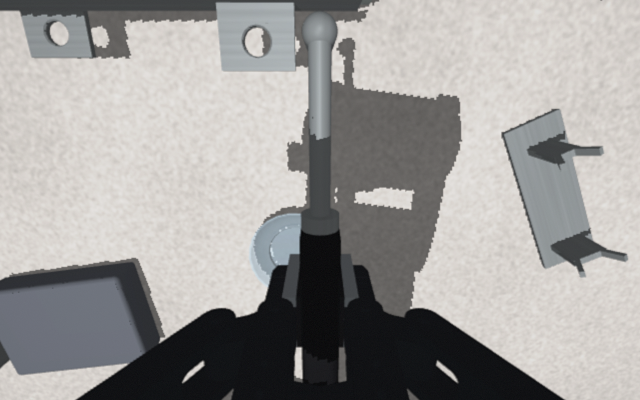

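The upper tab hole is at (257,41), well clear of the hook's ball end at (320,28), and the tab edges are parallel to the image axes. I'll fit the hole centre on the tab plane.

```bash
python3 - <<'E'
from h import *
w=load('w4');L=np.load('pics/L4.npy');P=cloud(w)
k=((P[...,2]>84)&(P[...,2]<100))[0:80,210:300].astype(np.uint8)
cs,hi=cv2.findContours(1-k,cv2.RETR_CCOMP,cv2.CHAIN_APPROX_NONE)
f=200/np.tan(np.radians(w['vertical_fov'])/2)
m=np.array(w['mount']);ztab=241.55-91.5
def pix(u,v,z):
    d=m[:3,:3]@np.array([(u-w['cx'])/f,(v-w['cy'])/f,1]); return m[:3,3]+d*(z-m[2,3])/d[2]
for c in cs:
    if 80<cv2.contourArea(c)<1500:
        (u,v),(aa,bb),an=cv2.fitEllipse(c); u+=210; print(u,v,aa,bb,pix(u,v,ztab), pix(u+aa/2,v,ztab)-pix(u-aa/2,v,ztab))
kk=k.astype(bool); T=L[0:80,210:300][kk]
T=T[abs(T[:,1]+40)<40]
for a,b in((-52,-48),(-30,-25)):
  t=T[(T[:,1]>a)&(T[:,1]<b)];print('tab x',np.percentile(t[:,0],[1,99]))
t=T[T[:,0]<92];print('tab y',np.percentile(t[:,1],[1,99]))
print('rod end ball', pix(320,28,50))
E
```

```text
257.1749496459961 41.792808532714844 24.81386947631836 27.98386001586914 [106.9514988  -34.46201421 150.05      ] [8.76051829e-03 1.44586149e+01 0.00000000e+00]
255.0644073486328 37.66572570800781 94.75336456298828 96.05048370361328 [109.13474315 -35.56033647 150.05      ] [3.36336952e-02 5.50167437e+01 0.00000000e+00]
tab x [ 91.2948541  127.31504939]
tab x [ 91.26888304 127.44004136]
tab y [-56.3597414  -13.27544614]
rod end ball [99.83019486  2.04717067 50.        ]
```

Request:
step_arm([
  {"offset":[0.3,-1.5,0],"rot":[0,0,0],"gripper":0.8},
  {"offset":[0.77,-3.3,0],"rot":[0,0,0],"gripper":0.8},
  {"offset":[0.77,-3.63,0],"rot":[0,0,0],"gripper":0.8},
  {"offset":[0.77,-3.63,1],"rot":[0,0,0],"gripper":0.8},
  {"offset":[0.77,-3.63,2.5],"rot":[0,0,0],"gripper":0.8},
  {"offset":[0.77,-3.63,4],"rot":[0,0,0],"gripper":0.8},
  {"offset":[0.77,-3.63,5.2],"rot":[0,0,0],"gripper":0.8},
  {"offset":[0.77,-3.63,5.7],"rot":[0,0,0],"gripper":0.8},
  {"offset":[0.77,-3.63,5.7],"rot":[0,0,0],"gripper":0.8},
  {"offset":[0.77,-3.63,5.7],"rot":[0,0,0],"gripper":0.8},
  {"offset":[0.77,-3.63,5.7],"rot":[0,0,0],"gripper":0.8},
])

```text
time_s: 6.3
eef_pos: [553.4, -12.0, 185.5]
ee_rot: [0.0, 0.996, -0.091, 0.001]
force: [-0.2, -0.4, -1.2]
grip_width: 0.168
grip_force: 97.8
```

```bash
python3 - <<'E'
from h import *
s=sense();print(s['eef_pos'],s['force'],s['wrist_torque'])
b=save('side','b5');a=save('scene','a5')
x=cv2.resize(b['color'][150:220,235:335],None,fx=5,fy=5,interpolation=cv2.INTER_CUBIC)
y=cv2.resize(a['color'][200:250,280:360],None,fx=5,fy=5,interpolation=cv2.INTER_CUBIC)
o=np.zeros((600,500,3),np.uint8);o[:350]=x;o[350:,:400]=y
cv2.imwrite('pics/c5.png',cv2.convertScaleAbs(o,alpha=1.4)[:,:,::-1])
E
```

```text
[553.39644397 -11.98156976 185.54721032] [-0.21655961 -0.41474574 -1.1734652 ] [ 0.03725707 -0.00618525  0.01752631]
```

View pics/c5.png

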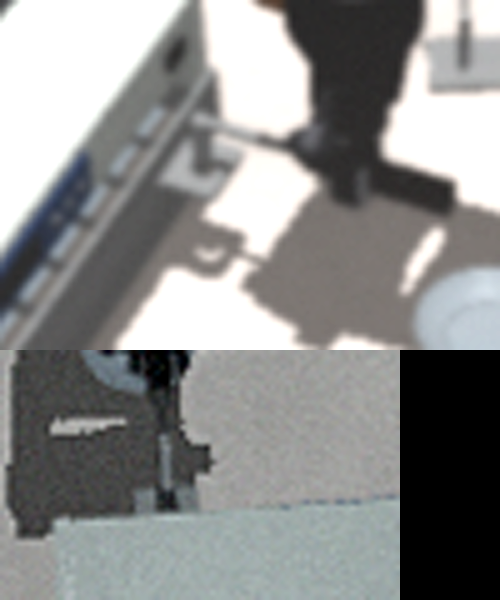

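The finger sits over the tab hole in both views, at side crop (205,165) and scene crop (165,495). I'll descend in small steps and watch the force.

Request:
step_arm([
  {"offset":[0,0.06,0],"rot":[0,0,0],"gripper":0.8},
  {"offset":[0,0.06,0.2],"rot":[0,0,0],"gripper":0.8},
  {"offset":[0,0.06,0.4],"rot":[0,0,0],"gripper":0.8},
  {"offset":[0,0.06,0.5],"rot":[0,0,0],"gripper":0.8},
])

```text
time_s: 6.8
eef_pos: [552.9, -12.4, 179.6]
ee_rot: [-0.0, 0.996, -0.091, -0.0]
force: [-0.5, 0.2, -1.4]
grip_width: 0.163
grip_force: 97.8
```

Request:
step_arm([
  {"offset":[0,0,0.15],"rot":[0,0,0],"gripper":0.8},
  {"offset":[0,0,0.3],"rot":[0,0,0],"gripper":0.8},
  {"offset":[0,0,0.3],"rot":[0,0,0],"gripper":0.8},
])

```text
time_s: 7.1
eef_pos: [553.0, -12.4, 176.6]
ee_rot: [-0.0, 0.996, -0.091, -0.0]
force: [-0.2, 0.1, -1.0]
grip_width: 0.169
grip_force: 97.8
```

Request:
step_arm([
  {"offset":[0,0,0.15],"rot":[0,0,0],"gripper":0.8},
  {"offset":[0,0,0.3],"rot":[0,0,0],"gripper":0.8},
  {"offset":[0,0,0.3],"rot":[0,0,0],"gripper":0.8},
])

```text
time_s: 7.4
eef_pos: [553.0, -12.5, 173.7]
ee_rot: [-0.0, 0.996, -0.091, -0.0]
force: [-0.2, 0.6, -0.8]
grip_width: 0.171
grip_force: 97.8
```

Request:
step_arm([
  {"offset":[0,0,0.2],"rot":[0,0,0],"gripper":0.8},
  {"offset":[0,0,0.4],"rot":[0,0,0],"gripper":0.8},
  {"offset":[0,0,0.4],"rot":[0,0,0],"gripper":0.8},
])

```text
time_s: 7.7
eef_pos: [552.9, -12.4, 169.5]
ee_rot: [-0.0, 0.996, -0.091, -0.0]
force: [-1.0, -0.1, -1.3]
grip_width: 0.168
grip_force: 97.8
```

Request:
step_arm([
  {"offset":[0,0,0.2],"rot":[0,0,0],"gripper":0.8},
  {"offset":[0,0,0.4],"rot":[0,0,0],"gripper":0.8},
  {"offset":[0,0,0.6],"rot":[0,0,0],"gripper":0.8},
  {"offset":[0,0,0.6],"rot":[0,0,0],"gripper":0.8},
  {"offset":[0,0,0.6],"rot":[0,0,0],"gripper":0.8},
])

```text
time_s: 8.2
eef_pos: [553.0, -12.5, 163.9]
ee_rot: [-0.0, 0.996, -0.091, -0.0]
force: [-0.4, 0.4, -1.8]
grip_width: 0.166
grip_force: 97.8
```

Request:
step_arm([
  {"offset":[-0.2,0,0],"rot":[0,0,0],"gripper":0.8},
  {"offset":[-0.5,0,0],"rot":[0,0,0],"gripper":0.8},
  {"offset":[-0.9,0,0],"rot":[0,0,0],"gripper":0.8},
  {"offset":[-1.4,0,0],"rot":[0,0,0],"gripper":0.8},
  {"offset":[-1.9,0,0],"rot":[0,0,0],"gripper":0.8},
  {"offset":[-2.4,0,0],"rot":[0,0,0],"gripper":0.8},
  {"offset":[-2.9,0,0],"rot":[0,0,0],"gripper":0.8},
])

```text
time_s: 8.9
eef_pos: [524.3, -7.2, 164.1]
ee_rot: [0.0, 0.996, -0.091, 0.0]
force: [5.0, -0.6, -3.1]
grip_width: 0.163
grip_force: 97.5
```

```bash
python3 - <<'E'
from h import *
s=sense();print(s['eef_pos'],s['force'],s['wrist_torque'],s['dq'].round(3))
E
```

```text
[524.30105859  -7.18742133 164.0524121 ] [ 5.04580536 -0.6140039  -3.09280781] [-0.06377198 -0.68502658  0.00770635] [-0.004 -0.093  0.152  0.002 -0.058 -0.004]
```

Request:
step_arm([
  {"offset":[-0.5,0,0],"rot":[0,0,0],"gripper":0.8},
  {"offset":[-1.0,0,0],"rot":[0,0,0],"gripper":0.8},
  {"offset":[-1.5,0,0],"rot":[0,0,0],"gripper":0.8},
  {"offset":[-2.0,0,0],"rot":[0,0,0],"gripper":0.8},
  {"offset":[-2.5,0,0],"rot":[0,0,0],"gripper":0.8},
  {"offset":[-2.9,0,0],"rot":[0,0,0],"gripper":0.8},
  {"offset":[-3.2,0,0],"rot":[0,0,0],"gripper":0.8},
])

```text
time_s: 9.6
eef_pos: [492.7, -1.3, 164.0]
ee_rot: [0.0, 0.996, -0.091, 0.0]
force: [4.8, -1.9, -2.2]
grip_width: 0.169
grip_force: 97.6
```

Request:
step_arm([
  {"offset":[-0.1,0,0],"rot":[0,0,0],"gripper":0.8},
  {"offset":[-0.2,0,0],"rot":[0,0,0],"gripper":0.8},
  {"offset":[-0.3,0,0],"rot":[0,0,0],"gripper":0.8},
  {"offset":[-0.4,0,0],"rot":[0,0,0],"gripper":0.8},
])

```text
time_s: 10.0
eef_pos: [489.1, -0.7, 163.9]
ee_rot: [0.0, 0.996, -0.091, 0.0]
force: [3.6, -0.7, -2.0]
grip_width: 0.168
grip_force: 97.6
```

Request:
step_arm([
  {"offset":[-0.1,0,0],"rot":[0,0,0],"gripper":0.8},
  {"offset":[-0.2,0,0],"rot":[0,0,0],"gripper":0.8},
  {"offset":[-0.3,0,0],"rot":[0,0,0],"gripper":0.8},
])

```text
time_s: 10.3
eef_pos: [486.1, -0.1, 163.9]
ee_rot: [0.0, 0.996, -0.091, 0.0]
force: [4.2, -1.6, -2.2]
grip_width: 0.173
grip_force: 97.6
```

Request:
step_arm([
  {"offset":[-0.1,0,0],"rot":[0,0,0],"gripper":0.8},
  {"offset":[-0.2,0,0],"rot":[0,0,0],"gripper":0.8},
  {"offset":[-0.3,0,0],"rot":[0,0,0],"gripper":0.8},
])

```text
time_s: 10.6
eef_pos: [483.1, 0.4, 163.9]
ee_rot: [0.0, 0.996, -0.091, -0.0]
force: [5.0, -0.7, -0.8]
grip_width: 0.166
grip_force: 97.6
```

Request:
step_arm([
  {"offset":[-0.1,0,0],"rot":[0,0,0],"gripper":0.8},
  {"offset":[-0.2,0,0],"rot":[0,0,0],"gripper":0.8},
  {"offset":[-0.3,0,0],"rot":[0,0,0],"gripper":0.8},
])

```text
time_s: 10.9
eef_pos: [480.2, 1.0, 163.9]
ee_rot: [-0.0, 0.996, -0.091, 0.0]
force: [4.3, -0.6, -1.6]
grip_width: 0.173
grip_force: 97.6
```

Request:
step_arm([
  {"offset":[-0.1,0,0],"rot":[0,0,0],"gripper":0.8},
  {"offset":[-0.2,0,0],"rot":[0,0,0],"gripper":0.8},
  {"offset":[-0.3,0,0],"rot":[0,0,0],"gripper":0.8},
])

```text
time_s: 11.2
eef_pos: [477.2, 1.5, 163.9]
ee_rot: [-0.0, 0.996, -0.091, -0.0]
force: [4.1, -0.9, -1.8]
grip_width: 0.17
grip_force: 97.6
```

Request:
step_arm([
  {"offset":[-0.1,0,0],"rot":[0,0,0],"gripper":0.8},
  {"offset":[-0.2,0,0],"rot":[0,0,0],"gripper":0.8},
  {"offset":[-0.3,0,0],"rot":[0,0,0],"gripper":0.8},
])

```text
time_s: 11.5
eef_pos: [474.3, 2.1, 163.9]
ee_rot: [-0.0, 0.996, -0.091, -0.0]
force: [5.2, -0.5, -1.4]
grip_width: 0.166
grip_force: 97.6
```

Request:
step_arm([
  {"offset":[-0.1,0,0],"rot":[0,0,0],"gripper":0.8},
  {"offset":[-0.2,0,0],"rot":[0,0,0],"gripper":0.8},
  {"offset":[-0.3,0,0],"rot":[0,0,0],"gripper":0.8},
])

```text
time_s: 11.8
eef_pos: [471.3, 2.6, 163.9]
ee_rot: [-0.0, 0.996, -0.091, 0.0]
force: [4.0, -0.1, -1.7]
grip_width: 0.168
grip_force: 97.6
```

Request:
step_arm([
  {"offset":[-0.1,0,0],"rot":[0,0,0],"gripper":0.8},
  {"offset":[-0.2,0,0],"rot":[0,0,0],"gripper":0.8},
  {"offset":[-0.3,0,0],"rot":[0,0,0],"gripper":0.8},
])

```text
time_s: 12.1
eef_pos: [468.3, 3.2, 163.9]
ee_rot: [-0.0, 0.996, -0.091, -0.0]
force: [3.1, -0.7, -2.2]
grip_width: 0.164
grip_force: 97.6
```

Request:
step_arm([
  {"offset":[-0.1,0,0],"rot":[0,0,0],"gripper":0.8},
  {"offset":[-0.2,0,0],"rot":[0,0,0],"gripper":0.8},
  {"offset":[-0.3,0,0],"rot":[0,0,0],"gripper":0.8},
])

```text
time_s: 12.4
eef_pos: [465.3, 3.8, 163.9]
ee_rot: [-0.0, 0.996, -0.091, -0.0]
force: [3.4, -1.0, -1.5]
grip_width: 0.164
grip_force: 97.6
```

Request:
step_arm([
  {"offset":[-0.1,0,0],"rot":[0,0,0],"gripper":0.8},
  {"offset":[-0.2,0,0],"rot":[0,0,0],"gripper":0.8},
  {"offset":[-0.3,0,0],"rot":[0,0,0],"gripper":0.8},
])

```text
time_s: 12.7
eef_pos: [464.3, 3.8, 164.4]
ee_rot: [0.0, 0.996, -0.091, 0.003]
force: [18.3, -1.7, -9.6]
grip_width: 0.162
grip_force: 97.5
```

Request:
step_arm([
  {"offset":[0.08,0,0],"rot":[0,0,0],"gripper":0.8},
])

```text
time_s: 12.8
eef_pos: [464.5, 3.8, 164.2]
ee_rot: [0.0, 0.996, -0.091, 0.002]
force: [9.5, -1.5, -5.7]
grip_width: 0.167
grip_force: 97.8
```

```bash
python3 - <<'E'
from h import *
s=sense();print(s['eef_pos'],s['force'],s['wrist_torque'],s['ee_rot'])
E
```

```text
[464.53362356   3.79053878 164.19762283] [ 9.50422102 -1.47857653 -5.66755093] [-0.23022356 -1.3482225   0.03778265] [ 1.96959312e-04  9.95818220e-01 -9.13332455e-02  2.06669895e-03]
```

Request:
step_arm([
  {"offset":[-0.02,0,0],"rot":[0,0,0],"gripper":0.8},
  {"offset":[-0.02,0,0],"rot":[0,0,0],"gripper":0.8},
  {"offset":[-0.02,0,0],"rot":[0,0,0],"gripper":0.8},
  {"offset":[-0.02,0,0],"rot":[0,0,0],"gripper":0.8},
])

```text
time_s: 13.2
eef_pos: [464.5, 3.8, 164.2]
ee_rot: [0.0, 0.996, -0.091, 0.002]
force: [12.5, -1.7, -5.8]
grip_width: 0.166
grip_force: 97.7
```

Request:
step_arm([
  {"offset":[0,0,0],"rot":[0,0,0],"gripper":0.8},
  {"offset":[0,0,0],"rot":[0,0,0],"gripper":0.8},
  {"offset":[0.1,0,0],"rot":[0,0,0],"gripper":0.8},
  {"offset":[0.2,0,0],"rot":[0,0,0],"gripper":0.8},
  {"offset":[0.3,0,0],"rot":[0,0,0],"gripper":0.8},
  {"offset":[0.3,0,0],"rot":[0,0,0],"gripper":0.8},
])

```text
time_s: 13.8
eef_pos: [465.6, 3.8, 163.6]
ee_rot: [-0.0, 0.996, -0.091, -0.001]
force: [0.1, -0.9, -1.9]
grip_width: 0.168
grip_force: 98.5
```

```bash
cat > rod.py <<'E'
from h import *
import sys
w=save('wrist',sys.argv[1]);s=w['s'];print(s['time_s'],s['eef_pos'],s['force'],s['wrist_torque'])
P=cloud(w);q=s['ee_rot'];M=R.from_quat([q[1],q[2],q[3],q[0]]).as_matrix();print('yaw',np.degrees(np.arctan2(M[1,0],M[0,0])))
L=(P-s['eef_pos'])@M
m=(abs(L[...,1])<20)&(L[...,2]>30)&(L[...,2]<75)&(L[...,0]>20)&(L[...,0]<130)
for a in range(23,120,8):
    k=m&(L[...,0]>=a)&(L[...,0]<a+8)
    if k.sum()>5: print(a,k.sum(),np.round([np.median(L[k][:,1]),np.percentile(L[k][:,2],10),np.median(L[k][:,2]),L[k][:,0].max()],1))
t=(P[...,2]>84)&(P[...,2]<100)&(abs(L[...,1])<35)&(L[...,0]>75)
if t.any(): print('tab',np.percentile(P[t],[2,98],axis=0),np.percentile(L[t],[2,98],axis=0))
E
python3 rod.py w6
```

```text
13.8 [465.59304719   3.76536721 163.61638421] [ 0.08972215 -0.85374526 -1.92533355] [ 0.00507843 -0.06361669  0.04122003]
yaw -10.460357456698114
23 922 [ 1.7 46.3 47.4 31. ]
31 832 [ 1.7 48.1 50.9 39. ]
39 430 [ 1.7 51.4 52.4 47. ]
47 439 [ 1.7 51.4 52.4 55. ]
55 473 [ 1.7 51.4 52.4 63. ]
63 518 [ 1.7 51.4 52.5 71. ]
71 548 [ 1.7 51.4 52.6 78.8]
79 838 [ 1.4 51.5 53.1 87. ]
87 2467 [ 0.4 52.3 72.  95. ]
95 2546 [  0.5  51.5  71.7 103. ]
103 2202 [ -1.2  71.1  72.2 111. ]
111 458 [  0.2  71.3  72.3 112.5]
tab [[548.19474088 -37.37239538  89.46173044]
 [577.13850254   5.59411682  92.56116147]] [[ 86.28733785 -19.63336405  70.87288395]
 [111.96659198  22.97941265  73.96287311]]
```

Request:
step_arm([
  {"offset":[0.08,0,-0.1],"rot":[0,0,0],"gripper":0.8},
  {"offset":[0.08,0,-0.4],"rot":[0,0,0],"gripper":0.8},
  {"offset":[0.08,0,-0.8],"rot":[0,0,0],"gripper":0.8},
  {"offset":[0.08,0,-1.2],"rot":[0,0,0],"gripper":0.8},
])

```text
time_s: 14.25
eef_pos: [466.9, 3.5, 176.3]
ee_rot: [0.0, 0.996, -0.091, 0.0]
force: [-0.1, -0.3, -0.7]
grip_width: 0.169
grip_force: 98.6
```

Request:
step_arm([
  {"offset":[0,0,-0.8],"rot":[0,0,0],"gripper":0.8},
  {"offset":[0,0,-1.8],"rot":[0,0,0],"gripper":0.8},
  {"offset":[0,0,-3.5],"rot":[0,0,0],"gripper":0.8},
  {"offset":[0,0,-5.5],"rot":[0,0,0],"gripper":0.8},
  {"offset":[0,0,-7],"rot":[0,0,0],"gripper":0.8},
  {"offset":[0,0,-7.5],"rot":[0,0,0],"gripper":0.8},
  {"offset":[0,0,-7.5],"rot":[0,0,0],"gripper":0.8},
  {"offset":[0,0,-7.5],"rot":[0,0,0],"gripper":0.8},
])

```text
time_s: 15.05
eef_pos: [466.6, 3.5, 250.4]
ee_rot: [-0.0, 0.996, -0.091, -0.0]
force: [-0.0, 0.1, -2.5]
grip_width: 0.171
grip_force: 98.6
```

```bash
python3 rod.py w7
```

```text
15.05 [466.63578897   3.48715974 250.3739232 ] [-0.00616635  0.13768259 -2.47043403] [-0.0125868   0.00688439 -0.004526  ]
yaw -10.467875386656555
23 926 [ 1.7 46.2 47.4 31. ]
31 837 [ 1.7 48.1 50.9 39. ]
39 425 [ 1.7 51.3 52.4 47. ]
47 438 [ 1.7 51.4 52.4 55. ]
55 470 [ 1.7 51.3 52.3 63. ]
63 524 [ 1.7 51.5 52.5 71. ]
71 548 [ 1.7 51.4 52.5 79. ]
79 574 [ 1.7 51.3 52.5 87. ]
87 631 [ 1.7 51.5 52.6 95. ]
95 910 [  1.7  50.9  52.2 103. ]
103 152 [  1.4  52.2  53.4 105.6]
tab [[548.37261427 -45.35282321  89.22474463]
 [590.03346115   8.76545653  98.44413922]] [[ 85.53779365 -27.61089744 151.80843502]
 [120.68353233  27.42759801 161.02823534]]
```

Request:
step_arm([
  {"offset":[0.5,2,0],"rot":[0,0,-2],"gripper":0.8},
  {"offset":[1.5,5.5,0],"rot":[0,0,-5],"gripper":0.8},
  {"offset":[2.5,9.5,0],"rot":[0,0,-9],"gripper":0.8},
  {"offset":[3.5,13.5,0],"rot":[0,0,-13.5],"gripper":0.8},
  {"offset":[4.5,17.5,0],"rot":[0,0,-18],"gripper":0.8},
  {"offset":[5.5,21.5,0],"rot":[0,0,-22],"gripper":0.8},
  {"offset":[6.2,24.5,0],"rot":[0,0,-25],"gripper":0.8},
  {"offset":[6.5,25.58,0],"rot":[0,0,-25.85],"gripper":0.8},
  {"offset":[6.5,25.58,0],"rot":[0,0,-25.85],"gripper":0.8},
  {"offset":[6.5,25.58,0],"rot":[0,0,-25.85],"gripper":0.8},
  {"offset":[6.5,25.58,0],"rot":[0,0,-25.85],"gripper":0.8},
])

```text
time_s: 16.2
eef_pos: [484.5, -258.6, 250.9]
ee_rot: [-0.0, 0.991, 0.134, -0.0]
force: [-0.1, 0.9, -1.0]
grip_width: 0.171
grip_force: 98.5
```

```bash
python3 rod.py w8; python3 - <<'E'
from h import *
c=load('w8');P=cloud(c);q=c['s']['ee_rot'];p=P.reshape(-1,3)
k=(p[:,2]>3)&(p[:,2]<12)&(np.hypot(p[:,0]-485,p[:,1]+260)<95)
print('plate',cv2.minAreaRect(p[k][:,:2].astype(np.float32)))
E
```

```text
16.2 [ 484.46891889 -258.55229776  250.86432311] [-0.06322354  0.89277053 -1.01308983] [ 0.02014951 -0.07450815 -0.00344324]
yaw 15.434095980536119
23 914 [ 1.5 46.4 47.7 31. ]
31 801 [ 1.5 48.3 51.4 39. ]
39 430 [ 1.5 51.3 52.3 47. ]
47 443 [ 1.5 51.4 52.4 55. ]
55 472 [ 1.5 51.4 52.4 63. ]
63 528 [ 1.5 51.4 52.5 71. ]
71 553 [ 1.5 51.3 52.5 78.9]
79 570 [ 1.5 51.4 52.6 86.9]
87 645 [ 1.5 51.4 52.6 95. ]
95 914 [  1.5  50.9  52.3 103. ]
103 76 [  1.5  52.8  53.9 104.7]
plate ((485.2976989746094, -259.77197265625), (149.0271759033203, 50.090293884277344), 15.335179328918457)
```

Request:
step_arm([
  {"offset":[0,0.04,1.5],"rot":[0,0,0],"gripper":0.8},
  {"offset":[0,0.04,4],"rot":[0,0,0],"gripper":0.8},
  {"offset":[0,0.04,7],"rot":[0,0,0],"gripper":0.8},
  {"offset":[0,0.04,9.5],"rot":[0,0,0],"gripper":0.8},
  {"offset":[0,0.04,11.5],"rot":[0,0,0],"gripper":0.8},
  {"offset":[0,0.04,12.5],"rot":[0,0,0],"gripper":0.8},
  {"offset":[0,0.04,13.2],"rot":[0,0,0],"gripper":0.8},
  {"offset":[0,0.04,13.6],"rot":[0,0,0],"gripper":0.8},
  {"offset":[0,0.04,13.6],"rot":[0,0,0],"gripper":0.8},
])

```text
time_s: 17.15
eef_pos: [484.6, -260.3, 115.1]
ee_rot: [0.0, 0.991, 0.134, 0.0]
force: [-0.3, 0.1, -1.9]
grip_width: 0.167
grip_force: 98.5
```

Request:
step_arm([
  {"offset":[0,0,0.3],"rot":[0,0,0],"gripper":0.8},
  {"offset":[0,0,0.6],"rot":[0,0,0],"gripper":0.8},
  {"offset":[0,0,0.9],"rot":[0,0,0],"gripper":0.8},
  {"offset":[0,0,1.1],"rot":[0,0,0],"gripper":0.8},
  {"offset":[0,0,1.1],"rot":[0,0,0],"gripper":0.8},
])

```text
time_s: 17.65
eef_pos: [484.3, -260.2, 103.6]
ee_rot: [-0.0, 0.991, 0.134, -0.0]
force: [-0.1, 0.3, -0.5]
grip_width: 0.167
grip_force: 98.6
```

Now I'll lower the last 1 mm and release slowly.

Request:
step_arm([
  {"offset":[0,0,0.08],"rot":[0,0,0],"gripper":0.8},
  {"offset":[0,0,0.08],"rot":[0,0,0],"gripper":0.8},
  {"offset":[0,0,0.08],"rot":[0,0,0],"gripper":1.6},
  {"offset":[0,0,0.08],"rot":[0,0,0],"gripper":2.0},
  {"offset":[0,0,0.08],"rot":[0,0,0],"gripper":3},
  {"offset":[0,0,0.08],"rot":[0,0,0],"gripper":4},
  {"offset":[0,0,0.08],"rot":[0,0,0],"gripper":5},
  {"offset":[0,0,0.08],"rot":[0,0,0],"gripper":5},
  {"offset":[0,0,0.08],"rot":[0,0,0],"gripper":5},
  {"offset":[0,0,0.08],"rot":[0,0,0],"gripper":5},
])

```text
time_s: 18.65
eef_pos: [484.5, -260.3, 103.1]
ee_rot: [0.0, 0.991, 0.134, 0.0]
force: [-0.2, -1.2, 0.8]
grip_width: 0.586
grip_force: 0.0
```

Request:
step_arm([
  {"offset":[0,0,-1],"rot":[0,0,0],"gripper":5},
  {"offset":[0,0,-3],"rot":[0,0,0],"gripper":5},
  {"offset":[0,0,-6],"rot":[0,0,0],"gripper":5},
  {"offset":[0,0,-10],"rot":[0,0,0],"gripper":5},
  {"offset":[0,0,-15],"rot":[0,0,0],"gripper":7},
  {"offset":[0,0,-20],"rot":[0,0,0],"gripper":8.5},
  {"offset":[0,0,-20],"rot":[0,0,0],"gripper":8.5},
  {"offset":[0,0,-20],"rot":[0,0,0],"gripper":8.5},
  {"offset":[0,0,-20],"rot":[0,0,0],"gripper":8.5},
])

```text
time_s: 19.55
eef_pos: [484.1, -260.0, 302.1]
ee_rot: [-0.001, 0.991, 0.134, -0.001]
force: [-0.1, 0.2, -0.0]
grip_width: 0.992
grip_force: 0.0
```

```bash
python3 - <<'E'
from h import *
c=save('wrist','w9');P=cloud(c);p=P.reshape(-1,3);col=c['color'].reshape(-1,3)
k=(p[:,2]>3)&(p[:,2]<12)&(np.hypot(p[:,0]-485,p[:,1]+260)<95)
(r,_,_)=cv2.minAreaRect(p[k][:,:2].astype(np.float32));print(c['s']['time_s'],r)
th=np.radians(15.34);d=np.array([np.cos(th),np.sin(th)]);n=np.array([-d[1],d[0]])
s=(p[:,:2]-r)@d;t=(p[:,:2]-r)@n
for nm,m in(('handle',(p[:,2]>50)&(p[:,2]<66)&(abs(t)<14)&(abs(s)<75)&(col.max(1)<40)),('rod',(p[:,2]>44)&(p[:,2]<66)&(abs(t)<12)&(s>65)&(s<120))):
    print(nm,m.sum(),np.percentile(s[m],[.5,99.5]),np.percentile(t[m],[2,50,98]),np.median(p[m][:,2]))
save('side','b9');a=save('scene','a9')
b=load('b9');x=cv2.resize(b['color'][110:250,200:400],None,fx=4,fy=4,interpolation=cv2.INTER_CUBIC)
cv2.imwrite('pics/c9.png',x[:,:,::-1])
E
```

```text
19.55 (484.93206787109375, -259.87933349609375)
handle 1365 [-58.78652187  27.8307515 ] [-9.18175718 -1.62390903  5.22565334] 56.13688853618169
rod 446 [ 65.14238868 103.36124556] [-6.67143074 -2.3077998   2.09711759] 50.46492847123615
```

View pics/c9.png

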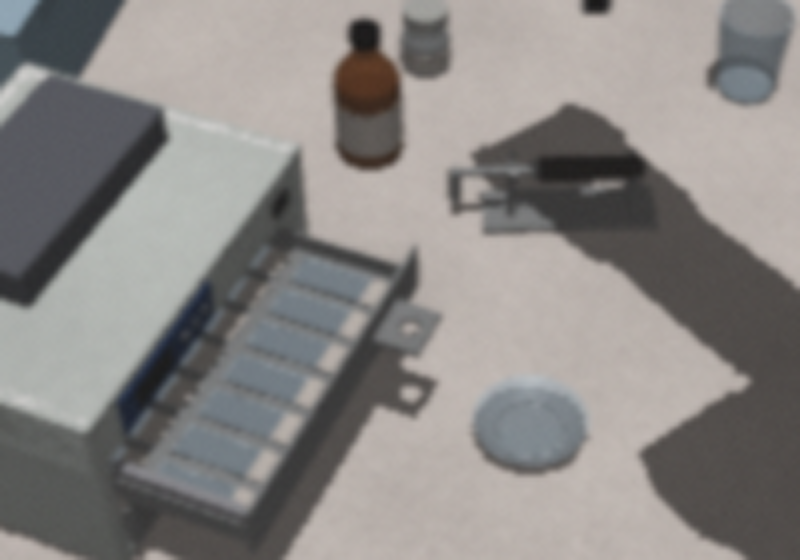

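The tray is fully out. The hook lies in both cradles, handle top at 56 mm and about 2 mm to one side, and the gripper is clear. I'm handing in.

```bash
python3 -c "
from rig import *
print(finish_job())"
```

```text
the job is handed in; nothing more can be done
None
```

I handed the job in at about 19.6 s; no verdict came back. The upper tray was drawn out to its hard stop and held there at about 12 N for roughly 0.6 s, though first contact peaked near 20 N (about 20.2 N by my estimate), so the 20 N limit may have been passed. The lock pin's drop is inferred from the stop, and the hook is back in its rest about 2 mm to one side.

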